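Draw the long screwdriver out of the cable box

TASK

The long orange-handled screwdriver has slipped into the blue cable box, with both its ends under the end covers and the window between them shorter than the tool. Grip it through the window, tilt it and draw it out one end first without forcing it against the box, and finish while still holding it: whole tool gripped in the fingers, motionless, above the box, every part of it at least 6 cm higher than the covers. Leave everything else where it is; the program ends with the screwdriver in the gripper, not put down.

Things in the scene. Friction and masses are not known exactly. Their poses are not given: they have to be found in the camera images.
- cable_box: Fixed blue box, grey floor, 134 (x) by 346 (y) by 53 mm high. Origin: centre of its underside, z up. Walls and floor 5 mm thick; inside 124 by 336 mm. Two flat covers, 48 to 53 mm above the underside, reach 84 mm inward from the ends of the inside; between them is an open window, y -84 to +84 mm, the full inner 124 mm along x.
- driver: Loose 230 mm screwdriver, about 130 g, flat on the box floor along box y, tip to box +y, both ends under covers. Origin: mid-length on its axis (18 mm above box underside as it lies); x axis to the tip. x -115..0 mm: orange handle, 26 mm square; x 0..115: steel shank, 8 mm dia. Centre of mass x = -22 mm. Before the handle end can rise through the window the tool must slide towards box +y.
- driver_butt (a point): centre of the handle's end face, on the screwdriver's axis (its x = -115 mm)
- driver_tip (a point): end of the steel shank, on the screwdriver's axis (its x = +115 mm)
- drive_a: Bystander: silver external drive, 115 by 80 by 16 mm, lying on the grey mat; origin at the centre of its underside
- drive_b: Bystander: a second, equal silver external drive, lying beyond the box; origin at the centre of its underside
- hub: Bystander: black USB hub, 105 by 42 by 20 mm; origin at the centre of its underside
- dish: Bystander: small aluminium screw dish, 70 mm wide, 28 mm high; origin at the centre of its underside
- case_lid_handle (a point): Bystander: knob of the hinged lid of the small aluminium screwdriver case (fixed, 110 by 170 by 35 mm) at the right; the lid stands part open and stays as it is
- mat: Bystander: fixed grey silicone mat, 220 by 200 by 3 mm; origin at the centre of its underside
Things that resemble listed ones, but are neither listed nor needed, are in the scene too. What is shaped like the driver but purple is not meant.

How it is judged:
By the outcome, as a careful person would: the job done as asked, in the order asked, and still so for the second after the job is handed in, while the arm keeps its last pose, push and grip.
It also fails if it takes over 38 s, if anything falls off the work surface, if the arm or the gripper's body presses on something with over 40 N, if the wrist force passes 120 N, or if a joint passes its speed limit or range.

ROBOT

A 6-joint arm with a two-finger parallel gripper is mounted at the origin on the work surface. World frame = base frame: x ahead of the robot, y to its left, z up, the work surface at z = 0. Lengths are in m, angles in rad, forces in N, time in s.
With the tool pointing down it reaches from about 0.375 to 0.9 m from the base axis. Payload 3.1 kg.
Tool frame: the origin (TCP) lies at the very end of the fingers, on their centre line; the grasp point (between the pads) lies 19 mm behind it; z points along the fingers, y is the line along which they close (so a half turn about z gives the same grasp; the last joint's range is limited). The gripper opens to 87 mm and grips with 3 to 60 N. Pads are 19 mm wide; open, the fingers measure 117 mm over their backs; the gripper's body (75 mm by 190 mm) begins 51 mm behind the grasp point.
Start: joints at [-1.313, 0.527, 1.433, -0, 1.181, -0.178], TCP at [0.264, -0.567, 0.223] pointing down, gripper open.
Joint ranges: [-3.08, 3.08], [-0.75, 2.2], [0.22, 2.44], [-1.43, 4.57], [0, 2.65], [-2.85, 2.85]. Speed limits (rad/s): [2.79, 2.79, 3.14, 3.14, 3.14, 3.14].

INTERFACE

Orientations are given as [roll, pitch, yaw] about the fixed x, y, z axes, in that order (R = Rz(yaw) Ry(pitch) Rx(roll)).
In Python, from plant import arm gives the robot as it stands.
- The arm moves only by the shell command python3 -m inch 'ROWS' [FORCE]. ROWS is JSON, a list of rows, each an object with "linear": the shift along the tool's x, y, z in m, a list of three; "twist": the turn about the tool's z in degrees; "claw": the finger opening in m, from 0 to 0.087. A call has 1 to 12 rows; each row shifts and turns the commanded pose from where the row before left it, along the tool's axes as they then stand; what a row does not reach is not made up. A row lasts 1/12 s, in which the tool goes at most 41.7 mm and 7.16 degrees, less where a joint would pass 70% of its speed; a pose out of reach is approached as far as the arm can. A call is refused whole if a number of a shift passes 0.0417 or a number of a turn 7.16, either way. A call with a gripper value outside its range is refused whole. The fingers move at their own pace and stop on an object; FORCE is the grip in N (left out, the last holds). Time passes only in rows, so rows that do not move let the fingers close. It gives the time, the measured TCP pose, the force, the opening and the grip force at its end, in the units of the state.
- arm.state(): the state, without advancing time (a new reading comes with each control period).
- arm.read_camera(name): name is "side" or "top" or "wrist"; returns a dict with "pixels" (400x640x3 uint8, blue, green, red), "z_map" (400x640 float32, m along the optical axis (not along the pixel's ray), 0 where there is no reading), "fx", "fy", "cx", "cy" (pixels), "dist_coeffs" ([k1, k2, p1, p2, k3] as OpenCV has them; the pictures are not rectified), "R" (3x3) and "t" (3): a world point X has camera coordinates R X + t. Camera axes: x right, y down, z forward; pixel columns grow to the right and rows downward; lengths in m; the calibration is good to about 2 mm. A picture is of the moment at which its call begins.
- arm.close_job(): hands the job in; it is judged then, once.
The state is a dict: "t": time; "joints": joint angles; "qd": joint speeds; "joint_efforts": joint torques, N m; "tcp_pos": TCP position; "ee_rot": TCP orientation; "force": force on the tool from outside, world axes, zero at the start; "ft_torque": the same for the moment, N m; "width": finger opening in m; "grip_force": force on a finger pad.
Only numpy, scipy, OpenCV 4.12 (cv2) and the standard library are available. Lean on these libraries where they do the work, as an engineer would, in place of code of your own. Each camera call takes 0.05 s, during which the arm holds its last target. There are 200 camera calls.

## Working session

There is one attempt and no reset: what is moved stays moved. The work goes in short steps, Python scripts to look and compute and a shell command to move; the robot and the scene stay as the last step left them, time stands still between calls to the robot, and variables do not carry over. Pictures are saved under pics/ and viewed, at most 10 in all, crops included, and the job is handed in when it is done.

```bash
ls; mkdir -p pics
cat > h.py <<'E'
import numpy as np, cv2, json
from plant import arm
def cam(n):
    c=arm.read_camera(n); c['K']=np.array([[c['fx'],0,c['cx']],[0,c['fy'],c['cy']],[0,0,1.]]); c['d']=np.array(c['dist_coeffs']);c['R']=np.array(c['R']);c['t']=np.array(c['t']); return c
def ray(c,uv):
    p=cv2.undistortPoints(np.array(uv,float).reshape(-1,1,2),c['K'],c['d'])[:,0]
    d=np.c_[p,np.ones(len(p))]@c['R']; return -c['R'].T@c['t'], d
def plane(c,uv,z):
    o,d=ray(c,uv); return o+d*((z-o[2])/d[:,2])[:,None]
def depth(c,uv):
    o,d=ray(c,uv); z=np.array([c['z_map'][int(round(v)),int(round(u))] for u,v in np.array(uv).reshape(-1,2)]); return o+d*z[:,None]
def proj(c,X):
    return cv2.projectPoints(np.array(X,float).reshape(-1,1,3),cv2.Rodrigues(c['R'])[0],c['t'],c['K'],c['d'])[0][:,0]
E
python3 - <<'E'
from h import *
for n in ['top','side','wrist']:
    c=cam(n); cv2.imwrite(f'pics/{n}0.png',c['pixels'])
    print(n,-c['R'].T@c['t'],c['R'][2])
s=arm.state(); print(s)
E
```

```text
pics
top [0.41819937 0.01892647 1.31319726] [ 0.06054303 -0.01010501 -0.99811444]
side [-0.06351168 -1.01129983  0.78118813] [ 0.42137386  0.75093164 -0.50847394]
wrist [ 0.33793813 -0.53150993  0.38307284] [-0.27073587 -0.12483146 -0.95452564]
{'t': 0.15, 'joints': array([-1.31353344e+00,  5.28256051e-01,  1.43364302e+00,  4.01542342e-06,
        1.18144188e+00, -1.78471824e-01]), 'qd': array([ 9.16433646e-04, -2.43069513e-03, -4.44631402e-03, -1.86132156e-03,
        2.67334715e-05,  1.47004727e-04]), 'joint_efforts': array([ 8.36727795e-04, -4.40431380e+01, -1.76842457e+01,  6.32895855e-02,
        5.52497967e-02, -9.80284995e-05]), 'tcp_pos': array([ 0.26368813, -0.56599653,  0.2217832 ]), 'ee_rot': array([-3.13987278e+00, -3.14021781e-04,  4.35732909e-01]), 'force': array([0.09000674, 0.0422456 , 0.15663324]), 'ft_torque': array([ 0.04307248,  0.03945207, -0.05736758]), 'grip_force': 0.0, 'width': 0.08684846891521814}
```

View pics/top0.png

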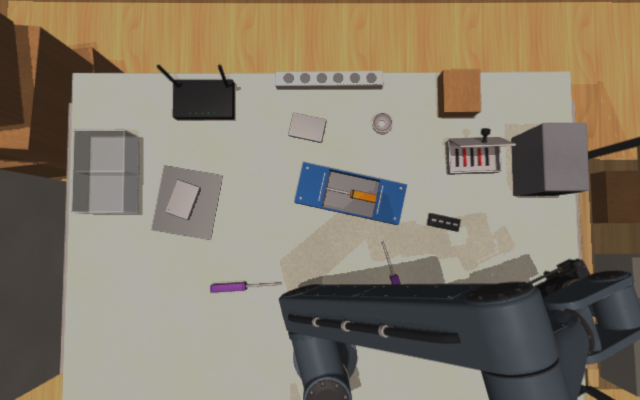

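View pics/side0.png

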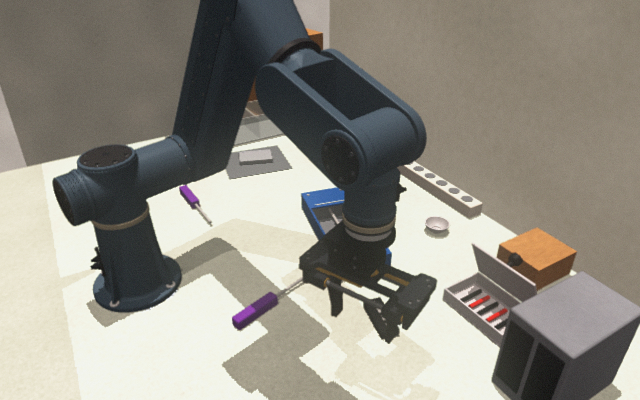

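The top view shows the blue box at about (351,193), lying nearly along image left-right. The steel shank points left and the orange handle starts near (352,196). The two purple look-alikes are outside the box. In the side view the gripper hides most of the box.

```bash
cat > m.py <<'E'
from h import *
def measure(n):
    c=cam(n); hsv=cv2.cvtColor(c['pixels'],cv2.COLOR_BGR2HSV)
    b=cv2.inRange(hsv,(100,140,50),(118,255,255)); 
    nl,l,st,ce=cv2.connectedComponentsWithStats(b)
    if n=='top': b[:140]=0;b[240:]=0;b[:,:280]=0;b[:,420:]=0
    pts=cv2.findNonZero(b)
    r=cv2.minAreaRect(pts); box=cv2.boxPoints(r)
    o=cv2.inRange(hsv,(8,170,120),(22,255,255))
    if n=='top': o[:160]=0;o[225:]=0;o[:,:310]=0;o[:,390:]=0
    return c,b,box,o
E
python3 - <<'E'
from m import *
c,b,box,o=measure('top')
P=plane(c,box,0.053); print('box top corners',P.round(4).tolist()); 
cen=P.mean(0); print('cen',cen, [np.linalg.norm(P[i]-P[i-1]).round(4) for i in range(4)])
ys,xs=np.nonzero(b); D=depth(c,np.c_[xs,ys]); print('blue z',np.percentile(D[:,2],[10,50,90]))
ys,xs=np.nonzero(o); D=depth(c,np.c_[xs,ys]); print('orange z',np.percentile(D[:,2],[10,50,90]), len(xs))
ob=cv2.boxPoints(cv2.minAreaRect(np.c_[xs,ys].astype(np.float32))); print(ob.tolist()); print(plane(c,ob,0.031).round(4).tolist())
print(proj(c,[[0,0,0],[.5,0,0],[.5,.2,0]]))
print([ (n,d) for n,d in [('img',c['pixels'].shape)]])
E
python3 -c "
import cv2
i=cv2.imread('pics/top0.png')[150:240,285:420];cv2.imwrite('pics/topc.png',cv2.resize(i,None,fx=5.5,fy=5.5,interpolation=cv2.INTER_CUBIC))"
```

```text
box top corners [[0.5013, 0.0931, 0.053], [0.6289, 0.0652, 0.053], [0.5544, -0.2679, 0.053], [0.4274, -0.238, 0.053]]
cen [ 0.5280017  -0.08693576  0.053     ] [np.float64(0.3392), np.float64(0.1307), np.float64(0.3413), np.float64(0.1305)]
blue z [0.04937084 0.05281985 0.05620524]
orange z [0.02712103 0.03092002 0.03401579] 168
[[349.6538391113281, 196.73077392578125], [351.0769348144531, 189.61538696289062], [375.6922912597656, 194.5384521484375], [374.2691955566406, 201.65383911132812]]
[[0.518, -0.0864, 0.031], [0.5414, -0.0914, 0.031], [0.5247, -0.1722, 0.031], [0.5013, -0.1672, 0.031]]
[[324.34342478 355.18686686]
 [323.2670521  202.93687534]
 [263.6691538  203.30372156]]
[('img', (400, 640, 3))]
```

View pics/topc.png

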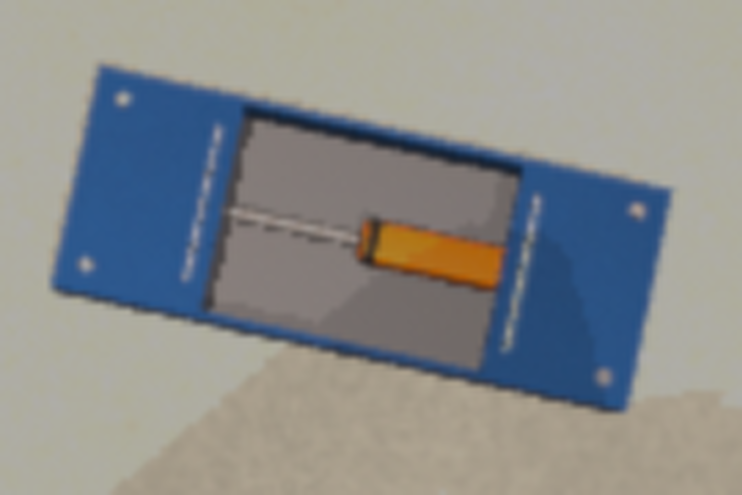

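The crop shows the orange handle with its front face at window middle, and the butt under the right-hand cover. The box centre is about (0.528, -0.087) with yaw about -12.6°. The driver is centred at box y ≈ 0.

The rows only turn about the tool's z, so the tilt has to come from the driver pivoting in a light grip. First I'll move above the handle.

```bash
python3 -m inch '[{"linear":[0.0336,-0.0225,0],"twist":0,"claw":0.087},{"linear":[0.0336,-0.0225,0],"twist":0,"claw":0.087},{"linear":[0.0336,-0.0225,0],"twist":0,"claw":0.087},{"linear":[0.0336,-0.0225,0],"twist":0,"claw":0.087},{"linear":[0.0336,-0.0225,0],"twist":0,"claw":0.087},{"linear":[0.0336,-0.0225,0],"twist":0,"claw":0.087},{"linear":[0.0336,-0.0225,0],"twist":0,"claw":0.087},{"linear":[0.0336,-0.0225,0],"twist":0,"claw":0.087},{"linear":[0.0336,-0.0225,0],"twist":0,"claw":0.087},{"linear":[0.0336,-0.0225,0],"twist":0,"claw":0.087},{"linear":[0.0336,-0.0225,0],"twist":0,"claw":0.087},{"linear":[0.0336,-0.0225,0],"twist":0,"claw":0.087}]'
python3 -m inch '[{"linear":[0,0,0],"twist":-6,"claw":0.087},{"linear":[0,0,0],"twist":-6,"claw":0.087},{"linear":[0,0,0],"twist":-6,"claw":0.087},{"linear":[0,0,0],"twist":-6,"claw":0.087},{"linear":[0,0,0],"twist":-6,"claw":0.087},{"linear":[0,0,0],"twist":-6,"claw":0.087},{"linear":[0,0,0],"twist":-6,"claw":0.087},{"linear":[0,0,0],"twist":-6,"claw":0.087},{"linear":[0,0,0],"twist":-4.4,"claw":0.087},{"linear":[0,0,0],"twist":0,"claw":0.087},{"linear":[0,0,0],"twist":0,"claw":0.087}]'
python3 - <<'E'
from h import *
c=cam('wrist'); cv2.imwrite('pics/w1.png',c['pixels']); s=arm.state(); print(s['tcp_pos'],s['ee_rot'],s['joints'])
c=cam('side'); cv2.imwrite('pics/s1.png',c['pixels'])
E
```

```text
t: 1.2
tcp_pos: [0.516, -0.1497, 0.2226]
ee_rot: [-3.142, 0.0, 0.436]
force: [0.7, -2.1, -1.1]
width: 0.0869
grip_force: 0.0
t: 2.12
tcp_pos: [0.5153, -0.1515, 0.2225]
ee_rot: [-3.141, -0.0, 1.348]
force: [0.2, -1.3, 0.9]
width: 0.0874
grip_force: 0.0
[ 0.51534223 -0.15155763  0.22250007] [-3.14147977e+00 -7.82629999e-05  1.34835536e+00] [-4.94192958e-01  4.09728691e-01  1.65295423e+00  5.11525965e-05
  1.07903948e+00 -2.71776149e-01]
```

View pics/w1.png

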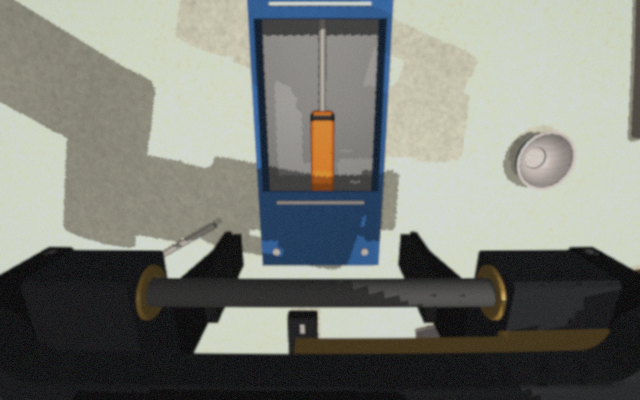

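The wrist view shows the handle at columns 311–334, rows 112–190, running under the near cover edge at row 191. The window's inner edges are at columns 262 and 378. Next I'll triangulate the handle's front corners and the cover edge against the top view.

Run:
```python
from h import *
c=cam('wrist'); hsv=cv2.cvtColor(c['pixels'],cv2.COLOR_BGR2HSV)
o=cv2.inRange(hsv,(8,150,100),(22,255,255)); o[:90]=0;o[200:]=0;o[:,:290]=0;o[:,350:]=0
ys,xs=np.nonzero(o); print('orange',xs.min(),xs.max(),ys.min(),ys.max())
X0=np.array([.528,-.087]);a=-.2195; B=np.array([[np.cos(a),np.sin(a)],[-np.sin(a),np.cos(a)]])
tob=lambda P:np.c_[(P[:,:2]-X0)@B.T,P[:,2]].round(4).tolist()
for r in (125,150,180):
    q=xs[ys==r]; print(r,q.min(),q.max(),tob(plane(c,[[q.min(),r],[q.max()+1,r]],.031)),tob(depth(c,[[(q.min()+q.max())/2,r]])))
print('front',tob(plane(c,[[311.5,116],[334,116],[322,111]],.031)))
print('near cover edge',tob(plane(c,[[264,191.5],[322,191.5],[378,191.5]],.053)),tob(depth(c,[[290,196],[350,196]])))
print('far cover edge',tob(plane(c,[[258,19],[320,19],[385,19]],.053)))
print('near outer',tob(plane(c,[[264,265],[380,265]],.053)))
# two-view heights: handle front top corners & box corners, top vs wrist
pt=arm.read_camera
d=cam('top')
from numpy.linalg import lstsq
def tri(u1,u2):
    o1,r1=ray(c,[u1]);o2,r2=ray(d,[u2]); A=np.c_[r1[0],-r2[0]]; s=lstsq(A,o2-o1,rcond=None)[0]
    return ((o1+s[0]*r1[0]+o2+s[1]*r2[0])/2).round(4), np.linalg.norm(A@s-(o2-o1)).round(4)
k=5.5; f=lambda u,v:[285+u/k-.4,150+v/k-.4]
print('handle top at collar',tri([322,116],f(373,241)))
print('cover edge corner L',tri([264,191.5],f(482,371)),'R',tri([378,191.5],f(521,173)))
```

```text
orange 311 333 111 189
125 311 333 [[-0.0087, -0.0153, 0.031], [0.016, -0.0154, 0.031]] [[0.0032, -0.0154, 0.0303]]
150 311 332 [[-0.009, -0.0423, 0.031], [0.0152, -0.0424, 0.031]] [[0.0025, -0.0425, 0.0299]]
180 311 332 [[-0.0094, -0.0763, 0.031], [0.0154, -0.0764, 0.031]] [[0.0024, -0.0763, 0.0312]]
front [[-0.008, -0.0059, 0.031], [0.016, -0.006, 0.031], [0.0032, -0.0008, 0.031]]
near cover edge [[-0.0592, -0.0831, 0.053], [0.0029, -0.0833, 0.053], [0.0628, -0.0836, 0.053]] [[-0.0315, -0.0881, 0.0534], [0.0329, -0.0882, 0.054]]
far cover edge [[-0.0559, 0.0838, 0.053], [0.0015, 0.0833, 0.053], [0.0617, 0.0833, 0.053]]
near outer [[-0.0643, -0.1717, 0.053], [0.0696, -0.1722, 0.053]]
handle top at collar (array([ 0.5295, -0.0948,  0.0275]), np.float64(0.0023))
cover edge corner L (array([ 0.4502, -0.1575,  0.0449]), np.float64(0.0007)) R (array([ 0.5685, -0.1809,  0.0566]), np.float64(0.0045))
```

```bash
python3 -m inch '[{"linear":[0,0.001,0.02],"twist":0,"claw":0.05},{"linear":[0,0,0.03],"twist":0,"claw":0.05},{"linear":[0,0,0.03],"twist":0,"claw":0.05},{"linear":[0,0,0.03],"twist":0,"claw":0.05},{"linear":[0,0,0.03],"twist":0,"claw":0.05},{"linear":[0,0,0.025],"twist":0,"claw":0.05},{"linear":[0,0,0.02],"twist":0,"claw":0.05},{"linear":[0,0,0.012],"twist":0,"claw":0.05},{"linear":[0,0,0.008],"twist":0,"claw":0.05},{"linear":[0,0,0.005],"twist":0,"claw":0.05},{"linear":[0,0,0],"twist":0,"claw":0.05},{"linear":[0,0,0],"twist":0,"claw":0.05}]'
```

```text
t: 3.32
tcp_pos: [0.5168, -0.152, 0.013]
ee_rot: [3.141, 0.0, 1.35]
force: [0.7, -0.5, 0.0]
width: 0.0503
grip_force: 0.0
```

Now down 3 mm, then close gently.

```bash
python3 -m inch '[{"linear":[0,0,0.003],"twist":0,"claw":0.05},{"linear":[0,0,0],"twist":0,"claw":0.035},{"linear":[0,0,0],"twist":0,"claw":0.028},{"linear":[0,0,0],"twist":0,"claw":0.02},{"linear":[0,0,0],"twist":0,"claw":0.02},{"linear":[0,0,0],"twist":0,"claw":0.02},{"linear":[0,0,0],"twist":0,"claw":0.02}]' 12
```

```text
t: 3.9
tcp_pos: [0.5166, -0.1519, 0.0098]
ee_rot: [3.141, 0.0, 1.35]
force: [-0.1, 0.7, 2.0]
width: 0.0256
grip_force: 12.0
```

Gripped on the 26 mm handle. Now slide 44 mm towards box +y.

```bash
python3 -m inch '[{"linear":[0.003,0,0],"twist":0,"claw":0.02},{"linear":[0.005,0,0],"twist":0,"claw":0.02},{"linear":[0.006,0,0],"twist":0,"claw":0.02},{"linear":[0.006,0,0],"twist":0,"claw":0.02},{"linear":[0.006,0,0],"twist":0,"claw":0.02},{"linear":[0.006,0,0],"twist":0,"claw":0.02},{"linear":[0.006,0,0],"twist":0,"claw":0.02},{"linear":[0.004,0,0],"twist":0,"claw":0.02},{"linear":[0.002,0,0],"twist":0,"claw":0.02},{"linear":[0,0,0],"twist":0,"claw":0.02},{"linear":[0,0,0],"twist":0,"claw":0.02}]'
python3 - <<'E'
from h import *
c=cam('wrist'); cv2.imwrite('pics/w2.png',c['pixels']);s=arm.state(); print(s['force'],s['ft_torque'])
c=cam('side'); cv2.imwrite('pics/s2.png',c['pixels'])
E
```

```text
t: 4.82
tcp_pos: [0.5264, -0.108, 0.0098]
ee_rot: [3.141, -0.001, 1.351]
force: [1.1, -0.8, 5.4]
width: 0.0261
grip_force: 12.0
[ 0.61569776 -0.48073358  5.31934547] [-0.00032046 -0.10660567  0.03855167]
```

View pics/w2.png

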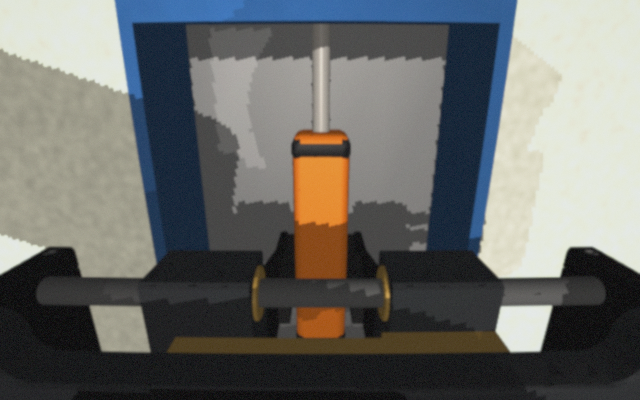

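The wrist view shows the handle front collar near rows 132–156 and the butt end now visible at about row 338, so the handle has come clear of the cover. I'll check both positions by ray.

Run:
```python
from h import *
c=cam('wrist')
X0=np.array([.528,-.087]);a=-.2195; B=np.array([[np.cos(a),np.sin(a)],[-np.sin(a),np.cos(a)]])
tob=lambda P:np.c_[(P[:,:2]-X0)@B.T,P[:,2]].round(4).tolist()
print('front/butt',tob(plane(c,[[322,131],[321,338]],.031)),tob(depth(c,[[322,180],[321,330]])))
print('tcp',tob(np.array([arm.state()['tcp_pos']])))
```

```text
front/butt [[0.0034, 0.0461, 0.031], [0.0027, -0.0623, 0.031]] [[0.0033, 0.0241, 0.0296], [0.0028, -0.0584, 0.0295]]
tcp [[0.003, -0.0209, 0.0098]]
```

```bash
python3 -m inch '[{"linear":[0,0,0],"twist":0,"claw":0.04},{"linear":[0,0,0],"twist":0,"claw":0.04},{"linear":[0,0,0],"twist":0,"claw":0.04},{"linear":[-0.01,0,0],"twist":0,"claw":0.04},{"linear":[-0.01,0,0],"twist":0,"claw":0.04},{"linear":[-0.004,0,0],"twist":0,"claw":0.04},{"linear":[0,0,0],"twist":0,"claw":0.04},{"linear":[0,0,0],"twist":0,"claw":0.02},{"linear":[0,0,0],"twist":0,"claw":0.02},{"linear":[0,0,0],"twist":0,"claw":0.02},{"linear":[0,0,0],"twist":0,"claw":0.02},{"linear":[0,0,0],"twist":0,"claw":0.02}]' 4
python3 -m inch '[{"linear":[0,0,-0.002],"twist":0,"claw":0.02},{"linear":[0,0,-0.004],"twist":0,"claw":0.02},{"linear":[0,0,-0.004],"twist":0,"claw":0.02},{"linear":[0,0,-0.004],"twist":0,"claw":0.02},{"linear":[0,0,-0.002],"twist":0,"claw":0.02},{"linear":[0,0,0],"twist":0,"claw":0.02}]'
python3 - <<'E'
from h import *
c=cam('wrist'); cv2.imwrite('pics/w3.png',c['pixels']);s=arm.state(); print(s['force'],s['ft_torque'])
c=cam('side'); cv2.imwrite('pics/s3.png',c['pixels'])
E
```

```text
t: 5.97
tcp_pos: [0.5208, -0.1321, 0.0096]
ee_rot: [3.142, 0.0, 1.351]
force: [0.0, -0.9, 0.1]
width: 0.0259
grip_force: 4.0
t: 6.47
tcp_pos: [0.5211, -0.1324, 0.0263]
ee_rot: [3.14, 0.0, 1.351]
force: [-0.6, -0.6, -1.6]
width: 0.0259
grip_force: 4.0
[ 0.1011073  -0.58975928 -0.54399369] [-0.01787274 -0.07205738 -0.03286881]
```

View pics/w3.png

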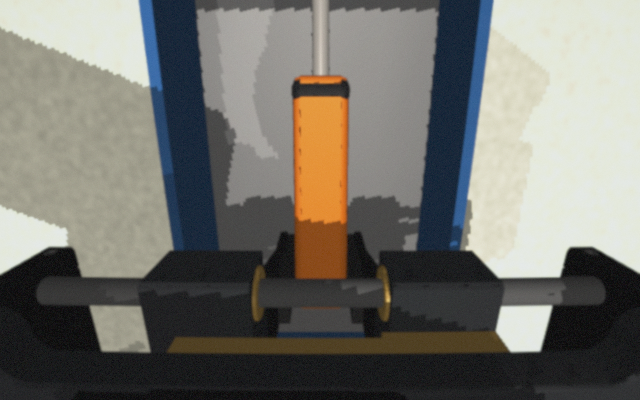

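The wrist view shows the handle between the pads, front at about row 78 and butt end at about row 305. I'll measure its tilt from the depths.

```bash
cat > tilt.py <<'E'
from h import *
X0=np.array([.528,-.087]);a=-.2195; B=np.array([[np.cos(a),np.sin(a)],[-np.sin(a),np.cos(a)]])
tob=lambda P:np.c_[(P[:,:2]-X0)@B.T,P[:,2]]
def tilt(n='wrist'):
    c=cam(n); hsv=cv2.cvtColor(c['pixels'],cv2.COLOR_BGR2HSV)
    o=cv2.inRange(hsv,(8,150,60),(22,255,255))
    if n=='wrist': o[300:]=0;o[:,:270]=0;o[:,370:]=0
    else: o[:150]=0;o[240:]=0;o[:,:300]=0;o[:,410:]=0
    ys,xs=np.nonzero(cv2.erode(o,np.ones((3,3)))); P=tob(depth(c,np.c_[xs,ys]))
    P=P[(P[:,2]<.4)&(abs(P[:,0])<.03)]
    p=np.polyfit(P[:,1],P[:,2],1); lo,hi=np.percentile(P[:,1],[1,99])
    print(n,len(P),'tilt deg',np.degrees(np.arctan(-p[0])).round(1),'y',lo.round(3),hi.round(3),'z',np.polyval(p,[lo,hi]).round(3),'x',P[:,0].mean().round(4))
    return c
if __name__=='__main__':
    tilt(); tilt('top'); s=arm.state(); print('tcp box',tob(np.array([s['tcp_pos']])).round(4),s['force'].round(1),'w',round(s['width'],4),s['grip_force'],s['t'])
E
python3 tilt.py
```

```text
wrist 9412 tilt deg 4.5 y -0.05 0.043 z [0.045 0.038] x 0.0026Traceback (most recent call last):
  File "tilt.py", line 15, in <module>
    tilt(); tilt('top'); s=arm.state(); print('tcp box',tob(np.array([s['tcp_pos']])).round(4),s['force'].round(1),'w',round(s['width'],4),s['grip_force'],s['t'])
            ~~~~^^^^^^^
  File "tilt.py", line 9, in tilt
    ys,xs=np.nonzero(cv2.erode(o,np.ones((3,3)))); P=tob(depth(c,np.c_[xs,ys]))
                                                         ~~~~~^^^^^^^^^^^^^^^^
  File "h.py", line 11, in depth
    o,d=ray(c,uv); z=np.array([c['z_map'][int(round(v)),int(round(u))] for u,v in np.array(uv).reshape(-1,2)]); return o+d*z[:,None]
        ~~~^^^^^^
  File "h.py", line 6, in ray
    p=cv2.undistortPoints(np.array(uv,float).reshape(-1,1,2),c['K'],c['d'])[:,0]
      ~~~~~~~~~~~~~~~~~~~^^^^^^^^^^^^^^^^^^^^^^^^^^^^^^^^^^^^^^^^^^^^^^^^^^
cv2.error: OpenCV(4.12.0) /io/opencv/modules/calib3d/src/undistort.dispatch.cpp:347: error: (-215:Assertion failed) CV_IS_MAT(_src) && CV_IS_MAT(_dst) && (_src->rows == 1 || _src->cols == 1) && (_dst->rows == 1 || _dst->cols == 1) && _src->cols + _src->rows - 1 == _dst->rows + _dst->cols - 1 && (CV_MAT_TYPE(_src->type) == CV_32FC2 || CV_MAT_TYPE(_src->type) == CV_64FC2) && (CV_MAT_TYPE(_dst->type) == CV_32FC2 || CV_MAT_TYPE(_dst->type) == CV_64FC2) in function 'cvUndistortPointsInternal'
```

It is pivoting (4.5°), but friction holds it partly. I'll lower the grip to 3 N and lift slowly in a further step.

```bash
sed -i "s/tilt(); tilt('top');/tilt();/" tilt.py; python3 -m inch '[{"linear":[0,0,0],"twist":0,"claw":0.02},{"linear":[0,0,-0.003],"twist":0,"claw":0.02},{"linear":[0,0,-0.003],"twist":0,"claw":0.02},{"linear":[0,0,-0.004],"twist":0,"claw":0.02},{"linear":[0,0,-0.003],"twist":0,"claw":0.02},{"linear":[0,0,-0.002],"twist":0,"claw":0.02},{"linear":[0,0,0],"twist":0,"claw":0.02}]' 3
python3 tilt.py
```

```text
t: 7.25
tcp_pos: [0.521, -0.1324, 0.0412]
ee_rot: [3.141, 0.0, 1.351]
force: [0.1, -0.1, -1.0]
width: 0.0258
grip_force: 3.0
wrist 9134 tilt deg 9.2 y -0.049 0.042 z [0.061 0.046] x 0.0027
tcp box [[ 0.003  -0.0458  0.041 ]] [-0.5 -0.5 -0.6] w 0.0264 2.9999893844069447 7.3
```

It pivots well at 3 N. Continuing the vertical lift.

```bash
python3 -m inch '[{"linear":[0,0,-0.002],"twist":0,"claw":0.02},{"linear":[0,0,-0.004],"twist":0,"claw":0.02},{"linear":[0,0,-0.004],"twist":0,"claw":0.02},{"linear":[0,0,-0.004],"twist":0,"claw":0.02},{"linear":[0,0,-0.004],"twist":0,"claw":0.02},{"linear":[0,0,-0.004],"twist":0,"claw":0.02},{"linear":[0,0,-0.004],"twist":0,"claw":0.02},{"linear":[0,0,-0.003],"twist":0,"claw":0.02},{"linear":[0,0,-0.001],"twist":0,"claw":0.02},{"linear":[0,0,0],"twist":0,"claw":0.02}]' 3
python3 tilt.py
```

```text
t: 8.13
tcp_pos: [0.521, -0.1324, 0.071]
ee_rot: [3.141, 0.0, 1.35]
force: [-0.3, -0.1, -0.7]
width: 0.0261
grip_force: 3.0
wrist 8520 tilt deg 17.5 y -0.049 0.039 z [0.091 0.063] x 0.0026
tcp box [[ 0.003  -0.0458  0.0708]] [-0.  -1.  -0.9] w 0.0263 3.0002966225765704 8.1833
```

At 17.5° the butt is above the near cover. Now draw towards box -y while rising.

```bash
python3 -m inch '[{"linear":[-0.002,0,0],"twist":0,"claw":0.02},{"linear":[-0.004,0,0],"twist":0,"claw":0.02},{"linear":[-0.005,0,0],"twist":0,"claw":0.02},{"linear":[-0.005,0,-0.001],"twist":0,"claw":0.02},{"linear":[-0.004,0,-0.003],"twist":0,"claw":0.02},{"linear":[-0.003,0,-0.004],"twist":0,"claw":0.02},{"linear":[-0.003,0,-0.005],"twist":0,"claw":0.02},{"linear":[-0.003,0,-0.005],"twist":0,"claw":0.02},{"linear":[-0.003,0,-0.005],"twist":0,"claw":0.02},{"linear":[-0.003,0,-0.004],"twist":0,"claw":0.02},{"linear":[-0.001,0,-0.001],"twist":0,"claw":0.02},{"linear":[0,0,0],"twist":0,"claw":0.02}]' 3
python3 tilt.py
```

```text
t: 9.18
tcp_pos: [0.5132, -0.168, 0.0992]
ee_rot: [3.14, 0.001, 1.35]
force: [-0.8, -0.9, -1.3]
width: 0.0261
grip_force: 3.0
wrist 7919 tilt deg 25.1 y -0.085 -0.007 z [0.119 0.082] x 0.0029
tcp box [[ 0.0031 -0.082   0.0989]] [-0.1 -0.4  0.2] w 0.0261 3.0003432848525335 9.2333
```

```bash
python3 -m inch '[{"linear":[-0.003,0,-0.002],"twist":0,"claw":0.02},{"linear":[-0.003,0,-0.004],"twist":0,"claw":0.02},{"linear":[-0.003,0,-0.005],"twist":0,"claw":0.02},{"linear":[-0.002,0,-0.005],"twist":0,"claw":0.02},{"linear":[-0.002,0,-0.005],"twist":0,"claw":0.02},{"linear":[-0.001,0,-0.005],"twist":0,"claw":0.02},{"linear":[0,0,-0.005],"twist":0,"claw":0.02},{"linear":[0,0,-0.005],"twist":0,"claw":0.02},{"linear":[0,0,-0.004],"twist":0,"claw":0.02},{"linear":[0,0,-0.002],"twist":0,"claw":0.02},{"linear":[0,0,0],"twist":0,"claw":0.02}]' 3
python3 tilt.py
python3 - <<'E'
from h import *
c=cam('top'); cv2.imwrite('pics/t4.png',c['pixels'])
c=cam('wrist'); cv2.imwrite('pics/w4.png',c['pixels'])
E
```

```text
t: 10.15
tcp_pos: [0.5101, -0.1812, 0.1412]
ee_rot: [3.14, 0.0, 1.351]
force: [0.2, -0.2, -0.3]
width: 0.026
grip_force: 3.0
wrist 6784 tilt deg 38.7 y -0.098 -0.031 z [0.161 0.107] x 0.0027
tcp box [[ 0.003  -0.0959  0.141 ]] [-0.5 -0.6 -0.7] w 0.0258 3.000176396126335 10.2
```

View pics/w4.png

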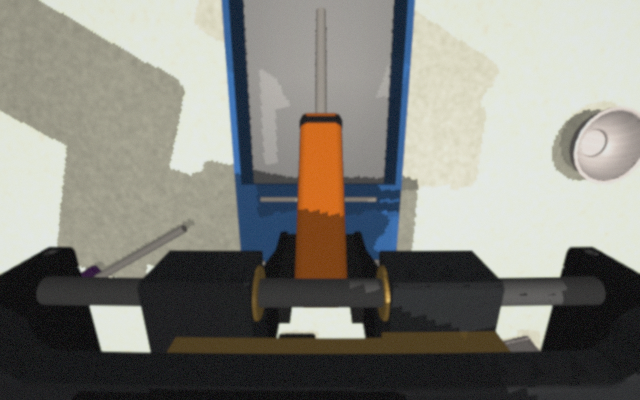

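The wrist view shows the tip at about (320,10), visible inside the window and clear of the far cover. Next I'll firm up the grip, lift straight up, then centre above the box.

```bash
python3 -m inch '[{"linear":[0,0,0],"twist":0,"claw":0.02},{"linear":[0,0,0],"twist":0,"claw":0.02},{"linear":[0,0,0],"twist":0,"claw":0.02},{"linear":[0,0,-0.003],"twist":0,"claw":0.02},{"linear":[0,0,-0.006],"twist":0,"claw":0.02},{"linear":[0,0,-0.01],"twist":0,"claw":0.02},{"linear":[0,0,-0.01],"twist":0,"claw":0.02},{"linear":[0,0,-0.01],"twist":0,"claw":0.02},{"linear":[0,0,-0.01],"twist":0,"claw":0.02},{"linear":[0,0,-0.006],"twist":0,"claw":0.02},{"linear":[0,0,-0.003],"twist":0,"claw":0.02},{"linear":[0,0,0],"twist":0,"claw":0.02}]' 35
python3 tilt.py
```

```text
t: 11.3
tcp_pos: [0.5102, -0.1813, 0.1997]
ee_rot: [3.14, 0.001, 1.35]
force: [-0.6, -1.0, -1.4]
width: 0.0255
grip_force: 35.0
wrist 6742 tilt deg 39.8 y -0.098 -0.031 z [0.221 0.165] x 0.0029
tcp box [[ 0.0028 -0.0958  0.199 ]] [ 0.3  0.3 -2. ] w 0.0258 34.99996458180249 11.35
```

```bash
python3 -m inch '[{"linear":[0,0,-0.004],"twist":0,"claw":0.02},{"linear":[0,0,-0.01],"twist":0,"claw":0.02},{"linear":[0,0,-0.014],"twist":0,"claw":0.02},{"linear":[0.004,0,-0.015],"twist":0,"claw":0.02},{"linear":[0.008,0,-0.015],"twist":0,"claw":0.02},{"linear":[0.01,0,-0.014],"twist":0,"claw":0.02},{"linear":[0.01,0,-0.01],"twist":0,"claw":0.02},{"linear":[0.008,0,-0.006],"twist":0,"claw":0.02},{"linear":[0.004,0,-0.002],"twist":0,"claw":0.02},{"linear":[0,0,0],"twist":0,"claw":0.02},{"linear":[0,0,0],"twist":0,"claw":0.02},{"linear":[0,0,0],"twist":0,"claw":0.02}]' 35
python3 -m inch '[{"linear":[0,0,0],"twist":0,"claw":0.02},{"linear":[0,0,0],"twist":0,"claw":0.02},{"linear":[0,0,0],"twist":0,"claw":0.02},{"linear":[0,0,0],"twist":0,"claw":0.02},{"linear":[0,0,0],"twist":0,"claw":0.02},{"linear":[0,0,0],"twist":0,"claw":0.02}]'
python3 tilt.py
python3 - <<'E'
from h import *
c=cam('side'); cv2.imwrite('pics/s5.png',c['pixels'])
c=cam('wrist'); cv2.imwrite('pics/w5.png',c['pixels']); print(np.abs(arm.state()['qd']).max())
E
```

```text
t: 12.35
tcp_pos: [0.5189, -0.1382, 0.2877]
ee_rot: [-3.14, -0.0, 1.35]
force: [-0.5, -0.1, -2.4]
width: 0.0255
grip_force: 35.0
t: 12.85
tcp_pos: [0.5194, -0.1382, 0.2885]
ee_rot: [-3.141, -0.0, 1.35]
force: [0.7, -0.0, -1.1]
width: 0.026
grip_force: 35.0
wrist 6720 tilt deg 43.2 y -0.054 0.013 z [0.312 0.249] x 0.0024
tcp box [[ 0.0028 -0.0518  0.2886]] [-1.1  0.8 -1.2] w 0.0255 34.99999228399247 12.9
0.0015345621702461904
```

View pics/s5.png

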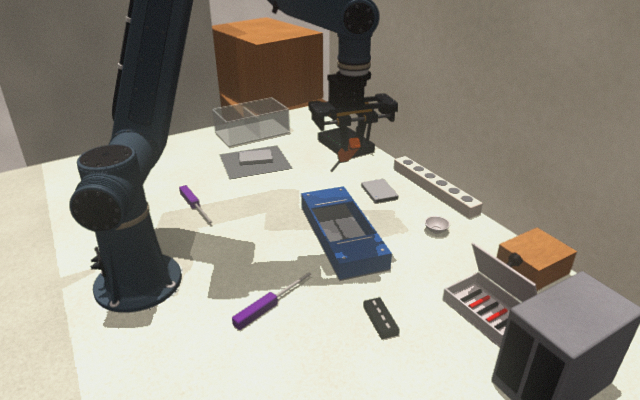

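View pics/w5.png

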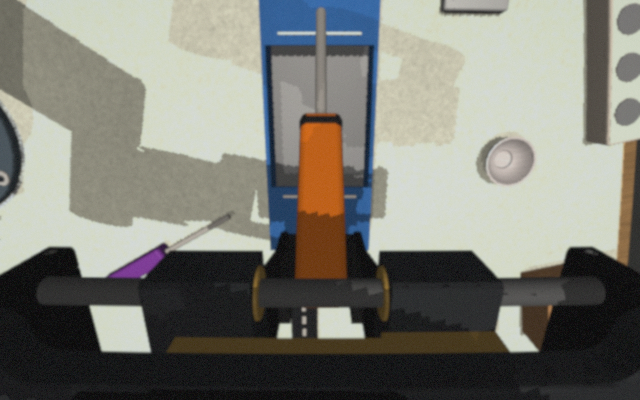

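The side view shows the empty box and the driver held above it, with its tip at about (333,170). The wrist view shows the tip at about (320,9). Next I'll triangulate the tip and check whether the driver is creeping in the grip.

```bash
python3 -m inch '[{"linear":[0,0,0],"twist":0,"claw":0.02},{"linear":[0,0,0],"twist":0,"claw":0.02},{"linear":[0,0,0],"twist":0,"claw":0.02},{"linear":[0,0,0],"twist":0,"claw":0.02},{"linear":[0,0,0],"twist":0,"claw":0.02},{"linear":[0,0,0],"twist":0,"claw":0.02},{"linear":[0,0,0],"twist":0,"claw":0.02},{"linear":[0,0,0],"twist":0,"claw":0.02},{"linear":[0,0,0],"twist":0,"claw":0.02},{"linear":[0,0,0],"twist":0,"claw":0.02},{"linear":[0,0,0],"twist":0,"claw":0.02},{"linear":[0,0,0],"twist":0,"claw":0.02}]' 50
python3 tilt.py
python3 - <<'E'
from tilt import *
c=cam('wrist'); d=cam('side')
o1,r1=ray(c,[[320.5,9]]);o2,r2=ray(d,[[333,170]]); A=np.c_[r1[0],-r2[0]]; s=np.linalg.lstsq(A,o2-o1,rcond=None)[0]
print('tip',tob(np.array([(o1+s[0]*r1[0]+o2+s[1]*r2[0])/2])), np.linalg.norm(A@s-(o2-o1)))
print('tip depth',tob(depth(c,[[320,14]])))
p=cv2.imread('pics/w5.png').astype(int); print('w5 diff',np.abs(p-c['pixels'])[0:250,290:350].mean())
E
```

```text
t: 14.0
tcp_pos: [0.5194, -0.1381, 0.2885]
ee_rot: [-3.142, -0.0, 1.35]
force: [-0.2, 0.2, -1.5]
width: 0.0255
grip_force: 50.0
wrist 6715 tilt deg 43.2 y -0.054 0.013 z [0.312 0.249] x 0.0024
tcp box [[ 0.0028 -0.0518  0.2885]] [ 0.3  0.6 -1.1] w 0.0255 49.99984793365002 14.05
tip [[0.00595895 0.09584319 0.15651972]] 0.006909204980868373
tip depth [[0.00233829 0.09217283 0.16250352]]
w5 diff 2.2671333333333332
```

The tip is at about z = 0.16, some 10 cm above the covers at 0.053, and nothing is moving. I'm handing it in.

```bash
python3 -c "
from plant import arm
print(arm.close_job())"
```

```text
the job is handed in; nothing more can be done
None
```

The job is handed in at about 14 s: the screwdriver came out handle end first and is held still at 50 N above the box, its lowest point (the tip) about 10 cm above the covers, and I saw nothing else moved.

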